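# Run the syringe pump's pusher block back to its stop

## Task

The syringe in the pump has run empty and must be changed. Gently press down the black release pad in the middle of the pusher block to free its clutch from the drive rod, keep it pressed while you slide the block away from the syringe until it rests against the large dark steel stop collar on the guide rod, then let the pad come up so that the clutch grips again. Do not squeeze the block between the fingers or force it along while the clutch still grips, and leave the syringe and the other things on the bench as they are.

Things in the scene. Friction and masses are not known exactly. Their poses are not given: they have to be found in the camera images.
- pump: Syringe pump, fixed. Origin: centre of underside; y runs along its rods from the clamped syringe (y below -98 mm, up to 88 mm high) to the white motor housing (y 125 to 200 mm, 100 mm high). Deck 130 x 400 mm, 20 mm high. Guide rods, 10 mm diameter, at x = -34 and +34 mm, dark drive rod at x = 0, axes 42 mm up. The smaller fixed collar at the syringe end is a dispensing stop, not the one meant.
- thumb_pad: Black ribbed release pad, 30 (pump x) by 40 mm (pump y), in the middle of the block's top and riding with it. Origin: centre of its top face, 82 mm above the bench when up, 10 mm above the block. Goes straight down on a spring: about 5 N to start, 7 N at 5 mm (bottom), 60 N at most; the clutch is free from 1 mm down. Fingertips pressed on it carry the block along by friction.
- pusher_heel (a point): Point on the rear face (towards the motor housing) of the pusher block, on the axis of the guide rod at pump x = +34 mm, 42 mm above the bench: this face meets the stop collar. The aluminium block is 90 mm (pump x) by 50 mm (pump y), its top 72 mm above the bench; its middle, below the thumb pad, lies 25 mm from this face.
- pusher (a joint): Travel of the pusher block along the pump's +y (m), 0 nearest the syringe, growing towards the motor housing; the stop collar halts it somewhere between 0.092 and 0.149. The gripping clutch holds the block against about 25 N; with the pad pressed about 1.5 N slide it.
- release (a joint): Depth of the release pad (m): 0 up and gripping, 0.005 fully down.
- stop_collar: Dark steel stop collar with a black clamping knob on top, 34 mm diameter, 16 mm wide along the rod, knob top 72 mm above the bench, fixed on the guide rod at pump x = +34 mm between the pusher block and the motor housing. Origin on the rod axis at mid-width, axes as the pump's: the block stops when pusher_heel is at y = -8 mm here.
- pusher_front: The block's front plate, towards the syringe, 90 x 4 x 42 mm. Origin at mid-thickness on the rod axis height.
- pusher_rear: The block's rear plate, towards the motor housing, 90 x 4 x 42 mm. Origin at mid-thickness on the rod axis height.
- plunger (a joint): How far the syringe's white plunger (thumb plate 24 mm diameter, 5 mm or more from the block at the start) has been driven in (m), 0 at the start. To be left alone.
- beaker: Glass beaker, 60 mm diameter, 70 mm high, by the syringe's nozzle. Origin: centre of underside. To be left alone.
- vial: Amber glass vial with black cap, 28 mm diameter, 55 mm high, in front of the pump. Origin: centre of underside. To be left alone.
- tape_roll: White roll of tape lying flat, 80 mm diameter, 24 mm high, in front of the pump. Origin: centre of underside. To be left alone.
- timer: White lab timer lying flat, 60 x 75 x 16 mm, behind the pump. Origin: centre of underside. To be left alone.
- marker_pen: Marker pen lying flat, 130 mm long along its x, 13 mm thick, behind the pump. Origin: its middle, at bench height. To be left alone.
- bottle_rack: Wooden rack with three glass bottles with blue caps, 75 x 135 x 94 mm, left of the pump. Origin: centre of underside. To be left alone.
- wash_bottle: White plastic bottle with blue cap, 60 mm diameter, 150 mm high, right of the pump. Origin: centre of underside. To be left alone.

How it is judged:
By the outcome, as a careful person would: the job done as asked, in the order asked, and still so for the second after the job is handed in, with the robot touching nothing.
It also fails if it takes over 35 s, if anything falls off the work surface, if the arm or the gripper's body presses on something with over 40 N, if the wrist force passes 120 N, or if a joint passes its speed limit or range.

## Robot

A 7-joint arm with a two-finger parallel gripper is mounted at the origin on the work surface. World frame = base frame: x ahead of the robot, y to its left, z up, the work surface at z = 0. Lengths are in m, angles in rad, forces in N, time in s.
With the tool pointing down it reaches from about 0.425 to 0.825 m from the base axis. Payload 3.6 kg.
Tool frame: the origin (TCP) lies at the very end of the fingers, on their centre line; the grasp point (between the pads) lies 19 mm behind it; x points along the fingers, y is the direction in which the jaws open and shut, and the axes are right-handed (so a half turn about x gives the same grasp; the last joint's range is limited). The gripper opens to 93 mm and grips with 3 to 60 N. Pads are 15 mm wide; open, the fingers measure 128 mm over their backs; the gripper's body (75 mm by 188 mm) begins 65 mm behind the grasp point.
Start: joints at [1.312, 0.615, -0.013, 1.423, 0.008, 1.103, -0.04], TCP at [0.15, -0.632, 0.219] pointing down, gripper open.
Joint ranges: [-3.12, 3.12], [-0.3, 2.06], [-1.34, 1.32], [0.26, 2.42], [-1.36, 4.5], [0.01, 1.98], [-2.84, 2.84]. Speed limits (rad/s): [2.79, 2.79, 3.14, 3.14, 3.14, 3.14, 3.14].

## Interface

Orientations are given as a unit quaternion [x, y, z, w].
In Python, from bench import arm gives the robot as it stands. The module is installed in compiled form; this text tells all that it offers. Calls block until the motion is done:
- arm.move_pose(position, orientation): joint-space move of the TCP to a pose.
- arm.movel(position, frame=None, velocity=0.15, stop_force=None): straight line of the TCP; frame=None keeps the orientation; velocity is the mean speed in m/s. With stop_force (N) it stops when the force on the tool has changed by that much, and returns True; else False.
- arm.move_j(angles): joint-space move.
- arm.grip(opening, squeeze=None): finger opening in m; squeeze is the grip in N (None keeps the last); returns when the fingers have stopped.
- arm.pause(seconds).
- arm.ik(position, orientation): joint angles nearest the present ones, or None.
- arm.get_obs(): the state.
- arm.camera(name): name is "scene" or "top"; returns the picture (480x640x3 uint8, red, green, blue); there is no depth.
- arm.calibration(name): a dict with "K" (3x3 intrinsics, pixels), "extrinsics" (4x4, takes a point from world to camera coordinates). Camera axes: x right, y up, looking along -z (the intrinsics and any distortion apply to the point x, -y, -z); pixel columns grow to the right and rows downward; lengths in m; the calibration is good to about 2 mm. A picture is of the moment at which its call begins. calibration takes no time and is no camera call.
A pose or a line that the arm cannot do raises arm.Unreachable and nothing moves.
- arm.hand_in(): hands the job in, once; it reports no verdict.
Trained networks look in the newest picture that a camera, given by its name, has taken for a name from the list of things; names that differ only in an ending like _2 or _b are one class to them, and where a whole thing is asked for, a point or a joint stands for the part that bears it (a point fixed in the world has none). Each returns a list of dicts, best first, with "conf" (0 to 1); they miss things now and then, are a little off and sometimes report something else, mostly with a low value. They report only what shows in the picture. A call takes as long as a camera call.
- arm.trace(name, camera): "pixels" (480x640 bool, what is visible of it).
- arm.place_of(name, camera): "at" ([x, y, z] in m, in the coordinates of the camera as it stood for that picture, good to about 4 mm: a listed point, or the origin of a listed thing).
The state is a dict: "time": time; "joint_pos": joint angles; "qd": joint speeds; "tau": joint torques, N m; "position": TCP position; "tcp_rot": TCP orientation; "wrist_force": force on the tool from outside, world axes, zero at the start; "torque": the same for the moment, N m; "finger_gap": finger opening in m.
Only numpy, scipy, OpenCV 4.12 (cv2) and the standard library are available. Lean on these libraries where they do the work, as an engineer would, in place of code of your own. Each camera call takes 0.05 s, during which the arm holds its last target.

## Working session

There is one attempt and no reset: what is moved stays moved. The work goes in short steps, each a Python script; the robot and the scene stay as the last script left them, time stands still between calls to the robot, and variables do not carry over. Pictures are saved under pics/ and viewed, and the job is handed in when it is done.

```bash
mkdir -p pics; cat > h.py <<'E'
from bench import arm
import numpy as np, cv2
def snap(c,fn):
    im=arm.camera(c); cv2.imwrite('pics/'+fn,im[:,:,::-1]); return im
def world(p,c):
    E=np.array(arm.calibration(c)["extrinsics"]); return (np.linalg.inv(E)@np.r_[p,1])[:3]
def proj(P,c):
    C=arm.calibration(c);E=np.array(C["extrinsics"]);q=(E@np.r_[P,1])[:3];q=np.array([q[0],-q[1],-q[2]]);u=np.array(C["K"])@q;return u[:2]/u[2]
E
python3 - <<'E'
from h import *
np.set_printoptions(precision=4,suppress=True)
print(arm.calibration("top").keys())
for c in ("scene","top"):
    snap(c,c+'0.png')
    for n in ("pump","thumb_pad","pusher_heel","stop_collar","pusher_front","pusher_rear"):
        for d in arm.place_of(n,c)[:2]: print(c,n,round(d["conf"],2),world(d["at"],c))
o=arm.get_obs();print(o["time"],o["position"],o["tcp_rot"],o["finger_gap"],o["wrist_force"])
E
```

```text
dict_keys(['K', 'extrinsics'])
scene pump 0.95 [ 0.5277  0.0521 -0.0016]
scene thumb_pad 0.68 [0.5361 0.0051 0.0827]
scene pusher_heel 0.83 [0.5644 0.0402 0.0413]
scene pusher_heel 0.27 [ 0.5823 -0.2141  0.0016]
scene stop_collar 0.74 [0.5448 0.1586 0.0416]
scene pusher_front 0.53 [ 0.5415 -0.0182  0.0382]
scene pusher_rear 0.6 [0.5684 0.0374 0.0425]
scene pusher_rear 0.44 [0.5334 0.0282 0.044 ]
top pusher_heel 0.67 [0.5667 0.0347 0.041 ]
top pusher_heel 0.52 [ 0.5825 -0.214   0.0001]
top stop_collar 0.51 [0.539  0.1607 0.0402]
top pusher_front 0.38 [ 0.5335 -0.0173  0.0433]
top pusher_rear 0.43 [0.5242 0.031  0.0392]
0.7 [ 0.15   -0.6324  0.2187] [ 0.7023  0.0821 -0.7023  0.0821] 0.09278040944128124 [-0.7363 -0.116   1.1902]
```

View pics/scene0.png

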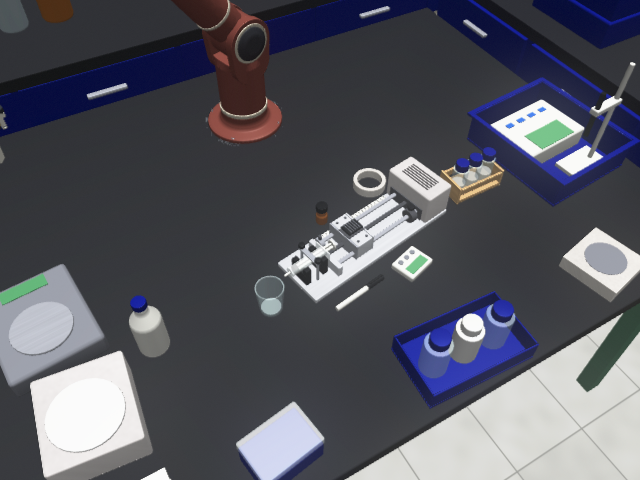

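View pics/top0.png

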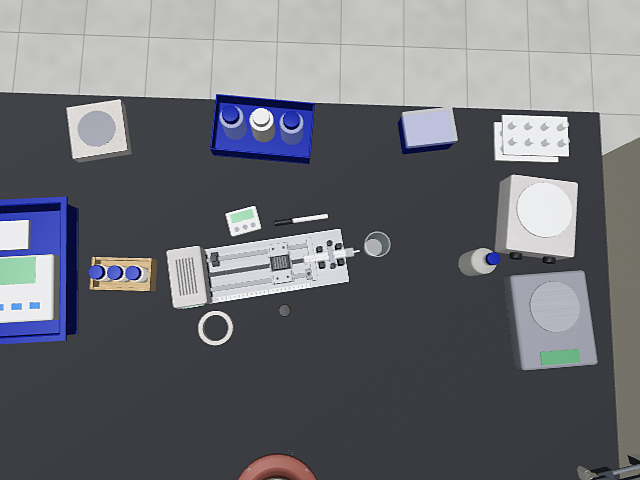

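The scene picture shows the pump at about (365,230), with the pusher block near (352,232) and the dark collar near (410,214). In the top view the pad is at (280,262) and the collar at (214,259). Next I'll refine the yaw.

```bash
python3 - <<'E'
from h import *
np.set_printoptions(precision=4,suppress=True)
im=cv2.imread('pics/top0.png'); cv2.imwrite('pics/top0c.png',cv2.resize(im[220:320,160:360],None,fx=4,fy=4,interpolation=cv2.INTER_CUBIC))
im=cv2.imread('pics/scene0.png'); cv2.imwrite('pics/scene0c.png',cv2.resize(im[150:300,270:470],None,fx=4,fy=4,interpolation=cv2.INTER_CUBIC))
def unproj(u,c,z):
    C=arm.calibration(c);E=np.array(C["extrinsics"]);Ei=np.linalg.inv(E)
    d=np.linalg.inv(np.array(C["K"]))@np.array([u[0],u[1],1]);d=np.array([d[0],-d[1],-d[2]])
    D=Ei[:3,:3]@d;o=Ei[:3,3];return o+D*(z-o[2])/D[2]
for c in("top","scene"):
  snap(c,c+'1.png')
  for n in("pump","thumb_pad","stop_collar"):
    r=arm.trace(n,c)
    for d in r[:1]:
        m=d["pixels"];ys,xs=np.nonzero(m);print(c,n,d["conf"],m.sum(),xs.mean(),ys.mean(),xs.min(),xs.max(),ys.min(),ys.max(), unproj((xs.mean(),ys.mean()),c,0.082 if n=="thumb_pad" else .055))
        if n=="pump" and c=="top":
            rr=cv2.minAreaRect(np.c_[xs,ys].astype(np.float32));print(rr);b=cv2.boxPoints(rr);print([unproj(p,c,.02) for p in b])
    for d in arm.place_of(n,c)[:1]: print(n,d["conf"],world(d["at"],c))
# candidate pump overlay
E
```

```text
top pump 0.97 9881 257.2058496103633 268.0479708531525 167 358 229 308 [0.5196 0.0587 0.055 ]
((263.8099670410156, 266.1700134277344), (61.65971755981445, 190.77740478515625), 81.8698959350586)
[array([0.5614, 0.2811, 0.02  ]), array([ 0.6388, -0.1672,  0.02  ]), array([ 0.4923, -0.1897,  0.02  ]), array([0.4187, 0.2522, 0.02  ])]
pump 0.6 [0.5282 0.0509 0.0009]
top thumb_pad 0.76 241 280.448132780083 261.9460580912863 272 289 254 269 [0.5328 0.0048 0.082 ]
thumb_pad 0.78 [0.5343 0.0084 0.0777]
top stop_collar 0.62 55 308.3090909090909 258.2909090909091 304 313 256 261 [ 0.5452 -0.0584  0.055 ]
stop_collar 0.57 [0.5396 0.1582 0.0388]
scene pump 0.64 9791 368.17281176590745 230.7462976202635 279 449 157 301 [0.5454 0.0447 0.055 ]
pump 0.94 [ 0.5255  0.0525 -0.0002]
scene thumb_pad 0.55 214 351.0981308411215 226.38317757009347 341 361 219 234 [0.5359 0.0053 0.082 ]
thumb_pad 0.71 [0.5368 0.0051 0.0819]
scene stop_collar 0.49 178 409.8314606741573 212.1123595505618 402 416 203 221 [0.545  0.1564 0.055 ]
stop_collar 0.58 [0.5344 0.0275 0.0422]
```

View pics/top0c.png

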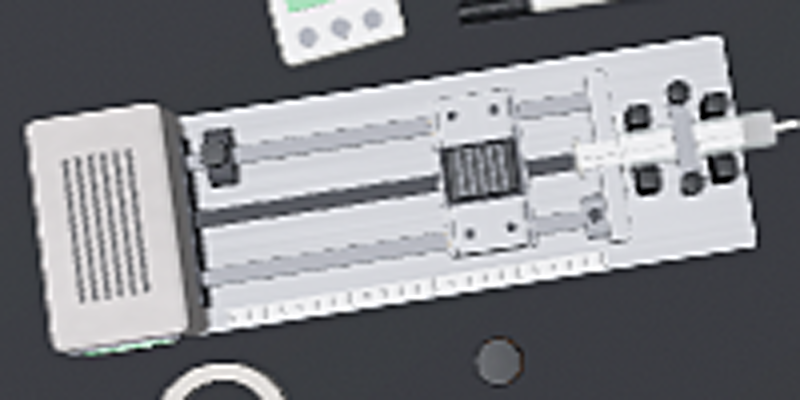

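View pics/scene0c.png

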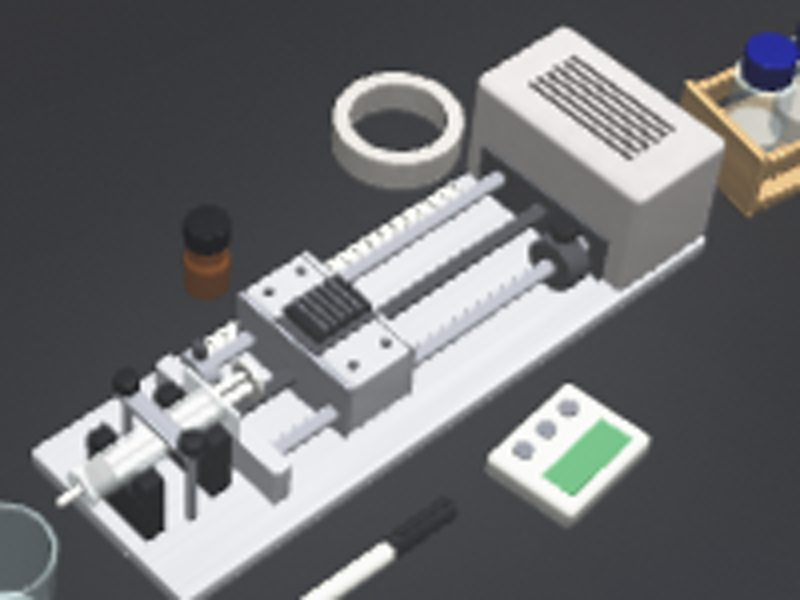

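```bash
cat >> h.py <<'E'
def unproj(u,c,z):
    C=arm.calibration(c);E=np.array(C["extrinsics"]);Ei=np.linalg.inv(E)
    d=np.linalg.inv(np.array(C["K"]))@np.array([u[0],u[1],1]);d=np.array([d[0],-d[1],-d[2]])
    D=Ei[:3,:3]@d;o=Ei[:3,3];return o+D*(z-o[2])/D[2]
E
python3 - <<'E'
from h import *
np.set_printoptions(precision=4,suppress=True)
f=lambda x,y,z:unproj((160+x/4-.4,220+y/4-.4),"top",z)
for n,a,b,z in(("far",(178,117),(720,37),.02),("near",(205,333),(755,245),.02),("drive",(200,218),(438,184),.044),("rodn",(210,278),(440,243),.045),("front",(722,37),(755,245),.02)):
    A,B=f(*a,z),f(*b,z);d=A-B;print(n,A,B,np.arctan2(-d[0],d[1]))
print(f(483,170,.082),f(218,150,.06))
g=lambda x,y,z:unproj((270+x/4-.4,150+y/4-.4),"scene",z)
A,B=g(705,238,.02),g(190,598,.02);d=A-B;print(A,B,np.arctan2(-d[0],d[1]))
# overlay: yaw candidate
yaw=0.16; y=np.array([-np.sin(yaw),np.cos(yaw),0]);x=np.array([np.cos(yaw),np.sin(yaw),0])
o=np.array([.527,.052,0])
for c,(x0,y0),fn in(("top",(160,220),"top0c.png"),("scene",(270,150),"scene0c.png")):
    im=cv2.imread('pics/'+fn)
    def P(a,b,h):
        p=proj(o+a*x+b*y+np.array([0,0,h]),c);return tuple(int(v) for v in ((p-[x0,y0]+.4)*4))
    for s in((( -.065,-.2,.02),(.065,-.2,.02),(.065,.2,.02),(-.065,.2,.02)),((-.034,-.1,.042),(-.034,.125,.042)),((.034,-.1,.042),(.034,.125,.042)),((-.05,.125,.1),(.05,.125,.1))):
        cv2.polylines(im,[np.array([P(*q) for q in s])],True,(0,0,255),1)
    cv2.imwrite('pics/ov_'+c+'.png',im)
E
```

```text
far [0.5645 0.189  0.02  ] [ 0.6215 -0.1329  0.02  ] 0.17527673462627605
near [0.4377 0.1668 0.02  ] [ 0.4971 -0.1557  0.02  ] 0.18222568423677046
drive [0.5036 0.1689 0.044 ] [0.5268 0.0322 0.044 ] 0.16808282751709258
rodn [0.4691 0.1613 0.045 ] [0.4925 0.0298 0.045 ] 0.17583535735751382
front [ 0.6215 -0.1341  0.02  ] [ 0.4971 -0.1557  0.02  ] -1.399095036569049
[0.5324 0.005  0.082 ] [0.5418 0.1577 0.06  ]
[0.5544 0.2583 0.02  ] [ 0.6258 -0.1295  0.02  ] 0.18213112587522487
```

View pics/ov_top.png

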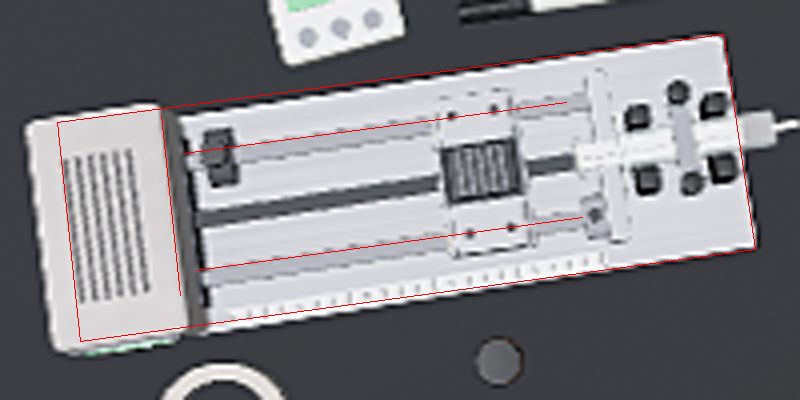

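View pics/ov_scene.png

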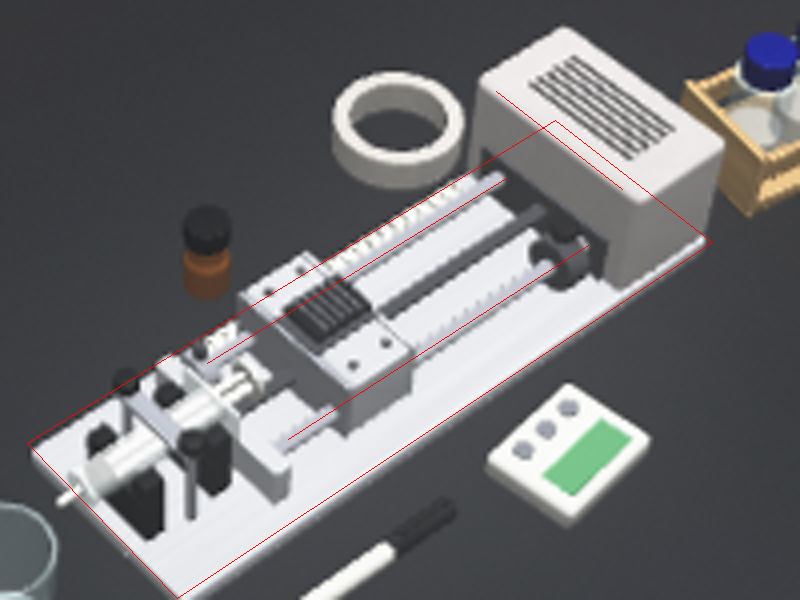

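```bash
cat >> h.py <<'E'
from scipy.spatial.transform import Rotation as R
yaw=0.177
py=np.array([-np.sin(yaw),np.cos(yaw),0]);px=np.array([np.cos(yaw),np.sin(yaw),0])
O=np.array([.5255,.0525,0])
def quat(s):
    x=np.array([0,0,-1.]);y=s*py;return R.from_matrix(np.c_[x,y,np.cross(x,y)]).as_quat()
def st(t=''):
    o=arm.get_obs();p=np.array(o["position"]);d=p-O
    print(t,round(o["time"],2),p.round(4),'pump',np.round([d@px,d@py,p[2]],4),'F',np.round(o["wrist_force"],2),'gap',round(o["finger_gap"],4),flush=True)
    return o
E
python3 - <<'E'
from h import *
pad=np.array([.5345,.005,0])
st()
js=[(s,arm.ik(pad+[0,0,.2],quat(s))) for s in(1,-1)]
print(js)
s=min((k for k in js if k[1] is not None),key=lambda k:abs(np.array(k[1])-arm.get_obs()["joint_pos"]).max())[0]
print(s);open('s','w').write(str(s))
arm.move_pose(pad+[0,0,.2],quat(s));st('above')
arm.grip(0.0,15);st('closed')
arm.movel(pad+[0,0,.1]);st('near')
for c in("scene","top"): snap(c,c+'2.png')
im=cv2.imread('pics/scene2.png'); cv2.imwrite('pics/scene2c.png',cv2.resize(im[150:300,270:470],None,fx=4,fy=4,interpolation=cv2.INTER_CUBIC))
E
```

```text
1.4 [ 0.15   -0.6324  0.2186] pump [-0.4903 -0.6081  0.2186] F [-0.59 -0.43 -0.12] gap 0.0931
[(1, array([ 0.51469038,  0.59701265, -0.89843996,  1.76739313,  0.53466168,
        1.04148511,  1.16747968])), (-1, array([ 0.13140316,  0.46785813, -0.26811353,  1.77876175,  0.15131236,
        0.91501974, -1.59556434]))]
1
above 4.03 [0.5347 0.0037 0.1998] pump [ 0.0004 -0.0496  0.1998] F [-0.56  0.6  -0.27] gap 0.0928
closed 5.48 [0.5345 0.005  0.2   ] pump [ 0.0005 -0.0483  0.2   ] F [ 0.26  0.01 -0.12] gap 0.0003
near 6.3 [0.5352 0.0054 0.1007] pump [ 0.0012 -0.0481  0.1007] F [0.2  0.75 0.72] gap 0.0008
```

View pics/scene2c.png

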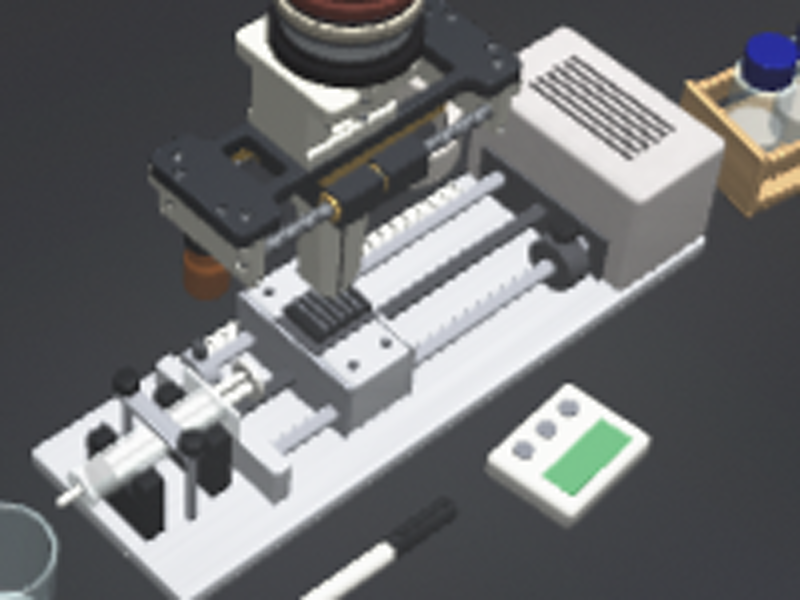

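The closed fingers, tip at about (340,293) in the crop, hang over the pad, and the gripper body is well above everything. Now I'll press.

```bash
python3 - <<'E'
from h import *
pad=np.array([.5345,.005,0])
arm.movel(pad+[0,0,.087],velocity=.06);st('a')
r=arm.movel(pad+[0,0,.070],velocity=.012,stop_force=11);print(r);st('pressed')
arm.pause(.2);st('settled')
E
```

```text
a 6.77 [0.5341 0.0049 0.0866] pump [ 0.0001 -0.0484  0.0866] F [-0.41 -0.1  -0.16] gap 0.0003
True
pressed 7.71 [0.5347 0.005  0.0769] pump [ 0.0007 -0.0484  0.0769] F [-1.85 -1.12  8.62] gap 0.0007
settled 7.91 [0.5347 0.005  0.077 ] pump [ 0.0007 -0.0484  0.077 ] F [-1.43 -0.    8.35] gap 0.0006
```

```bash
python3 - <<'E'
from h import *
p=np.array(arm.get_obs()["position"])
r=arm.movel(p+[0,0,-.004],velocity=.006,stop_force=6);print(r);o=st('pressed')
z=o["position"][2]
arm.pause(.15);o=st('settled')
q=np.array([p[0],p[1],0])+.02*py; q[2]=o["position"][2]
r=arm.movel(q,velocity=.04,stop_force=12);print(r);st('20mm')
snap("scene","scene3.png")
im=cv2.imread('pics/scene3.png'); cv2.imwrite('pics/scene3c.png',cv2.resize(im[150:300,270:470],None,fx=4,fy=4,interpolation=cv2.INTER_CUBIC))
for n in("thumb_pad","pusher_heel","pusher_rear"):
    for d in arm.place_of(n,"scene")[:1]:
        w=world(d["at"],"scene");print(n,d["conf"],w,(w-O)@px,(w-O)@py)
E
```

```text
True
pressed 8.26 [0.5347 0.005  0.0768] pump [ 0.0007 -0.0484  0.0768] F [-1.46 -0.67  9.9 ] gap 0.0005
settled 8.41 [0.5347 0.005  0.0769] pump [ 0.0007 -0.0484  0.0769] F [-2.91 -0.45  8.77] gap 0.0003
False
20mm 9.07 [0.531  0.0253 0.0775] pump [ 0.0006 -0.0277  0.0775] F [-2.47  0.21  5.53] gap 0.0005
thumb_pad 0.48 [0.53124913 0.02680298 0.07407747] 0.001134643265982068 -0.026307824879624932
pusher_heel 0.88 [0.5608082  0.05941523 0.04570367] 0.03597417412726052 0.0005902147096291133
pusher_rear 0.46 [0.52777717 0.04841329 0.04806978] 0.0015220182637421208 -0.004423813965869368
```

View pics/scene3c.png

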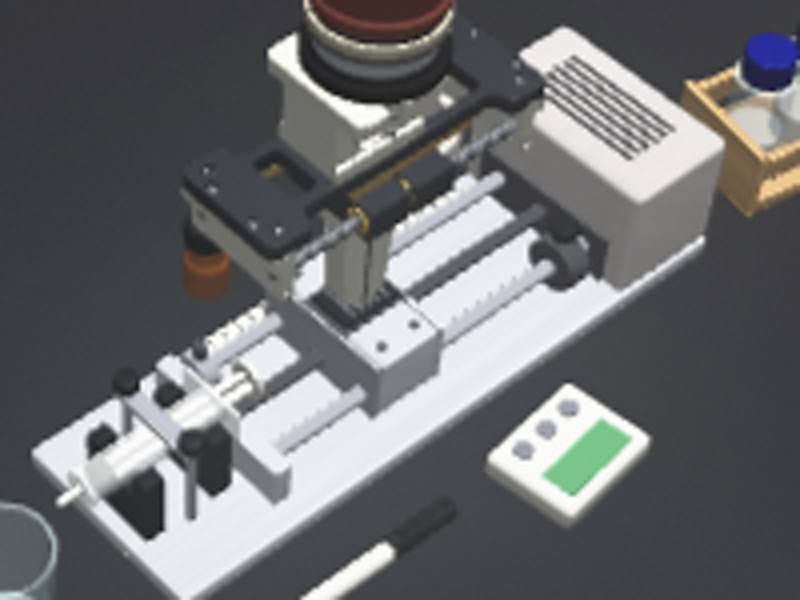

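The block follows the fingers and the pad stays centred under them at about (355,305). The press had eased off to 5.5 N, so I'll set it a little deeper and carry on.

```bash
python3 - <<'E'
from h import *
def W(b,z): q=O+.0006*px+b*py; q[2]=z; return q
arm.movel(W(-.0277,.0752),velocity=.01);arm.pause(.1);o=st('press')
Z=.0752 if o["wrist_force"][2]<25 else .076
r=arm.movel(W(.015,Z),velocity=.05,stop_force=15);print(r);o=st('mid')
if not r:
    r=arm.movel(W(.055,Z),velocity=.05,stop_force=15);print(r);st('55')
E
```

```text
press 9.7 [0.531  0.0254 0.0766] pump [ 0.0006 -0.0276  0.0766] F [-3.15 -1.29 11.59] gap 0.0003
False
mid 10.7 [0.5232 0.0682 0.0766] pump [0.0005 0.0159 0.0766] F [-3.45 -0.26 10.61] gap 0.0007
False
55 11.65 [0.5159 0.1077 0.0766] pump [0.0003 0.0561 0.0766] F [-3.85 -0.78 11.33] gap 0.0006
```

```bash
python3 - <<'E'
from h import *
def W(b,z): q=O+.0003*px+b*py; q[2]=z; return q
for b in np.arange(.060,.0801,.003):
    r=arm.movel(W(b,.0752),velocity=.02,stop_force=6);o=st('%s %.3f'%(r,b))
    f=np.array(o["wrist_force"])@py; print('Fy',f.round(2))
    if r or f<-4: break
snap("scene","scene4.png")
im=cv2.imread('pics/scene4.png'); cv2.imwrite('pics/scene4c.png',cv2.resize(im[150:300,300:500],None,fx=4,fy=4,interpolation=cv2.INTER_CUBIC))
E
```

```text
False 0.060 12.05 [0.515  0.1124 0.0766] pump [0.0003 0.0608 0.0766] F [-3.14 -0.66 11.03] gap 0.0003
Fy -0.09
False 0.063 12.35 [0.5145 0.1152 0.0766] pump [0.0003 0.0637 0.0766] F [-2.88 -0.38 11.11] gap 0.0005
Fy 0.13
False 0.066 12.65 [0.514  0.1182 0.0766] pump [0.0003 0.0667 0.0766] F [-3.21 -0.47 11.97] gap 0.0004
Fy 0.1
False 0.069 12.95 [0.5138 0.1192 0.0765] pump [0.0002 0.0677 0.0765] F [-2.33 -3.72 12.29] gap 0.0003
Fy -3.25
False 0.072 13.25 [0.5138 0.1193 0.0763] pump [0.0002 0.0679 0.0763] F [-0.94 -6.94 13.33] gap 0.0003
Fy -6.67
```

View pics/scene4c.png

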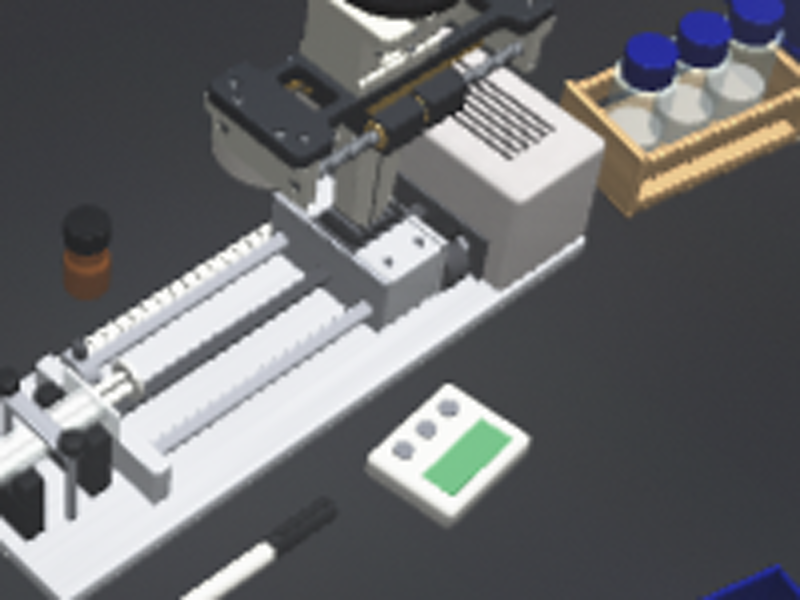

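The block's rear face is against the collar at about (455,255), and the fingers stopped at pump y 0.068 as predicted, with the axial force rising. I'll ease the push and lift straight up.

```bash
python3 - <<'E'
from h import *
def W(b,z): q=O+.0003*px+b*py; q[2]=z; return q
arm.movel(W(.0692,.0752),velocity=.02);st('ease')
arm.movel(W(.0692,.088),velocity=.02);st('up')
arm.movel(W(.068,.2),velocity=.15);st('high')
for c,(x0,y0) in(("scene",(300,150)),("top",(160,220))):
    im=snap(c,c+'5.png')[:,:,::-1]; cv2.imwrite('pics/%s5c.png'%c,cv2.resize(im[y0:y0+(150 if c=="scene" else 100),x0:x0+200],None,fx=4,fy=4,interpolation=cv2.INTER_CUBIC))
    for n in("thumb_pad","pusher_heel","stop_collar"):
        for d in arm.place_of(n,c)[:1]:
            w=world(d["at"],c);print(c,n,round(d["conf"],2),w,(w-O)@px,(w-O)@py)
E
```

```text
ease 13.59 [0.5138 0.1192 0.0765] pump [0.0002 0.0677 0.0765] F [-3.55 -3.37 11.85] gap 0.0004
up 14.38 [0.5135 0.1208 0.0878] pump [0.0002 0.0693 0.0878] F [-0.76 -0.24 -0.29] gap 0.0002
high 15.28 [0.5132 0.119  0.1992] pump [-0.0004  0.0676  0.1992] F [-0.07  0.84 -0.51] gap 0.0004
scene thumb_pad 0.59 [0.51589531 0.11875035 0.07878834] 0.002210553096789354 0.06690644501457907
scene pusher_heel 0.59 [0.54413138 0.15010643 0.04203768] 0.03552656407038856 0.0928008985045333
scene stop_collar 0.42 [0.54358163 0.15871323 0.0457283 ] 0.036500857684909946 0.10137003410598332
top thumb_pad 0.73 [ 0.5827901  -0.21116284  0.00211291] 0.00996999578397978 -0.26963094418472716
```

View pics/scene5c.png

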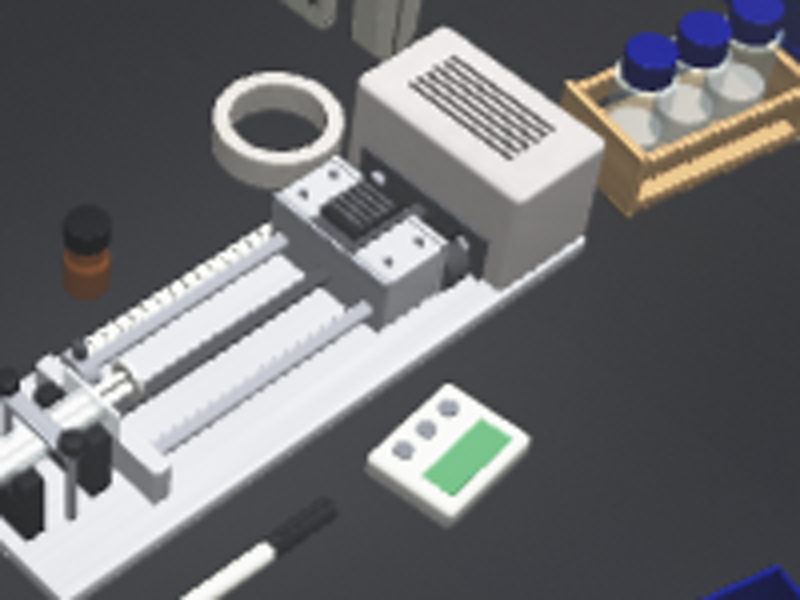

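View pics/top5c.png

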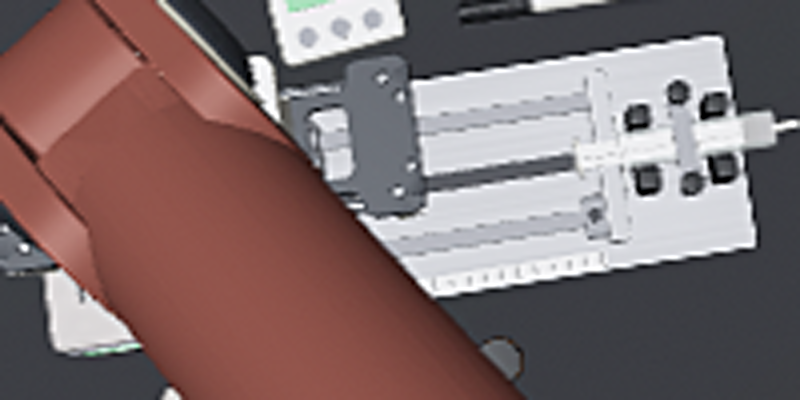

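The block sits against the collar at about (450,255). The pad is up at (360,210), and the plunger, vial, tape, timer and pen haven't moved. Handing in.

```bash
python3 -c "
from bench import arm
arm.hand_in()"
```

```text
the job is handed in; nothing more can be done
```

The pusher block now rests against the large steel stop collar with the release pad up, and I handed the job in at about 15.5 s. I pressed the pad to the bottom with the closed fingertips (8–13 N, up to 60 N allowed) and slid the block about 116 mm. When it met the collar, the push along the rod rose to about 7 N. I eased that to about 3 N and lifted straight off.

- **Block at the collar:** the scene camera puts the block's rear face at pump y 92.8 mm and the collar face at about 93 mm. The fingers stopped at 68 mm, where I expected.
- **Pad and clutch:** the network reads the pad top at about 79 mm, where 82 mm is fully up and 77 mm fully down. That is within its error but not conclusive. The fingers were well clear and the pad looks raised in the picture. I did not test the clutch's grip.
- **Other things on the bench:** the plunger, vial, tape roll, timer and pen look unmoved. The beaker and wash bottle were outside the last close-ups I viewed, but the arm passed well above bench height throughout.
- **Failed checks:** the top camera's view of the block was blocked by the arm at the end, and its last pad reading was a false detection, so the final check rests on the scene camera. Earlier, each camera misplaced the collar once (top outline, scene position); I discarded those readings.

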